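# Dock the sauce-cup carrier on its two pins and clamp it

## Task

Get the blue cup carrier ready for filling: slide it squarely onto the two dowel pins of the steel dock until its front sits flush against the dock plate. Then push the red-ended clamp arm down all the way so it locks the carrier. Keep both sauce cups upright in their wells and leave the squeeze bottle, blue-capped shaker and lidded deli cup where they stand.

Things in the scene. Friction and masses are not known exactly. Their poses are not given: they have to be found in the camera images.
- dock: Steel dock fixed to the table: upright plate 190 mm wide (y), 62 mm high, 12 mm thick. Origin: on the table at the middle of the plate's front face; +x points into the plate (away from the carrier), +y along it, z up. Two pins, 12 mm diameter, tapering to 5 mm over the last 14 mm, stick out 24 mm along -x at y = +60 and -60 mm, 20 mm above the table.
- clamp (a joint): Clamp arm hinged on top of the dock about the dock's y axis (hinge at dock x 6, y 0, z 75 mm). 0 rad = down and locked (level, pointing to dock -x; hard stop); larger = raised. 95 mm long, steel, red end 26 mm wide. Stays where it is left; 2 to 4 N pressing down moves it.
- clamp_pad (a point): Point on the upper face of the clamp arm 55 mm from its hinge, where the arm can be pressed; 80.5 mm above the table when the arm is down.
- clamp_tongue (a point): Lower end of the tongue under the clamp arm (8 mm thick, 62.5 mm out from the hinge, 44 mm above the table when down). It drops behind the carrier's keeper bar if the carrier is home; otherwise it lands on the bar or in front of it.
- carrier: Loose blue block (black base trim), 140 mm long (x), 190 wide (y), 40 high, about 0.6 kg, flat rear and sides, too wide to grasp. Origin: centre of underside; front face is at x = +70 mm, with two 15 mm holes (mouths chamfered), 30 mm deep, at y = +60 and -60 mm, 20 mm up. Slides with friction, does not coast. Home: axes parallel to the dock's, origin 70 mm in front of its plate.
- carrier_front (a point): Centre of the carrier's front face, 20 mm above the table; at home it touches the dock plate at the dock's y = 0.
- keeper (a point): Top centre of the steel keeper bar on the carrier (10 mm along x, 30 mm wide), 52 mm above the table, 45 mm behind the front face.
- well_left (a point): Centre of the floor of the carrier's left well (61 mm diameter, 14 mm deep), 26 mm above the table, 52 mm to the left of the carrier's middle line.
- well_right (a point): The same for the right well, 52 mm to the right.
- cup_left: Empty clear sauce cup, 65 mm diameter, 33 mm high, 20 g, standing loose in the left well; origin at the centre of its underside. Its rim is 59 mm above the table.
- cup_right: The same in the right well.
- squeeze_bottle: Bystander: squeeze bottle, 50 mm diameter, 196 mm high, beside the dock; origin at the centre of its underside.
- shaker: Bystander: white shaker with blue cap, 58 mm diameter, 150 mm high, beside the dock on the other side; origin at the centre of its underside.
- deli_cup: Bystander: deli cup with blue lid, 86 mm diameter, 59 mm high, to the right of the carrier; origin at the centre of its underside.
Mind the look-alikes: they are no part of the job. Leave any purple look-alike of the cup_left alone.

How it is judged (in metres and radians):
On the way:
1. the carrier is home on both pins, flush with the dock plate, while the clamp is still raised (x of carrier_front in the frame of dock above -0.004 m and y of carrier_front in the frame of dock between -0.004 and 0.004 m and angle between the x axis of carrier and the x axis of dock, either way round below 0.035 rad and angle between carrier's own z axis and vertical below 0.03 rad and value of joint clamp above 0.35 rad), for 0.2 s.
At the end, for the whole second after the job is handed in: The carrier is on both pins with its front face within 4 mm of the dock plate, within 4 mm sideways, square within 2 degrees and flat; the clamp arm is down (joint below 0.07 rad); both cups stand upright in their own wells (within 14 mm of the well centre); the carrier is at rest (value of joint clamp below 0.07 rad and x of carrier_front in the frame of dock above -0.004 m and y of carrier_front in the frame of dock between -0.004 and 0.004 m and angle between the x axis of carrier and the x axis of dock, either way round below 0.035 rad and angle between carrier's own z axis and vertical below 0.03 rad and distance between cup_left and well_left below 0.014 m and distance between cup_right and well_right below 0.014 m and angle between each of cup_left, cup_right's own z axis and vertical below 0.2 rad and linear speed of carrier below 0.01 m/s); the robot touches nothing.
It fails at once if a sauce cup is tipped over (angle between any of cup_left, cup_right's own z axis and vertical above 0.6 rad).
It fails at once if the squeeze bottle, shaker or deli cup is displaced by more than 20 mm or tipped (distance of any of squeeze_bottle, shaker, deli_cup from where it was at the start of the episode above 0.02 m or angle between any of squeeze_bottle, shaker, deli_cup's own z axis and vertical above 0.3 rad).
It also fails if it takes over 61 s, if anything falls off the work surface, if the arm or the gripper's body presses on something with over 40 N, if the wrist force passes 120 N, or if a joint passes its speed limit or range.

## Robot

A 6-joint arm with a two-finger parallel gripper is mounted at the origin on a cart in front of the work surface, level with it; the furniture and walls round the work are solid. World frame = base frame: x ahead of the robot, y to its left, z up, the work surface at z = 0. Lengths are in mm, angles in rad, forces in N, time in s.
With the tool pointing down it reaches from about 400 to 925 mm from the base axis. Payload 12.5 kg.
Tool frame: the origin (TCP) lies at the centre of the arm's flange, where the gripper is bolted on; the fingertips stand 190 mm ahead of it and the grasp point (between the pads) lies 171 mm ahead of it; z points along the fingers, y is the direction in which the jaws open and shut (so a half turn about z gives the same grasp; the last joint's range is limited). The gripper opens to 95 mm and grips with 3 to 60 N. Pads are 20 mm wide; open, the fingers measure 119 mm over their backs; the gripper's body (75 mm by 180 mm) begins 59 mm behind the grasp point.
Start: joints at [-1.437, 0.491, 1.559, -0, 1.092, -0.106], TCP at [148.463, -607.111, 404.761] pointing down, gripper open.
Joint ranges: [-3.1, 3.1], [-0.84, 2.19], [0.05, 2.79], [-1.13, 4.28], [0.06, 2.93], [-2.69, 2.69]. Speed limits (rad/s): [2.22, 2.22, 2.79, 3.14, 3.14, 3.14].

## Interface

Orientations are given as a unit quaternion [x, y, z, w].
In Python, from bench import readout, grab_frame, env gives the robot as it stands.
- The arm moves only by the tool move_arm, never from a script. Its argument "targets" is a list of rows, each an object of numbers: "fingers": the opening, from -1 (shut) to 1 (fully open); "dx", "dy", "dz": the shift along the tool's x, y, z in cm; "ax", "ay", "az": the turn, a rotation vector about the tool's x, y, z in degrees. In form: [{"fingers": .., "dx": .., "dy": .., "dz": .., "ax": .., "ay": .., "az": ..}, ...]. A call has 1 to 5 rows; each row is the pose to reach, as a shift and turn from the pose commanded when the call began, along the tool's axes at that moment; what a row does not reach only later rows make up. A row lasts 1/12 s, in which the tool goes at most 41.7 mm and 7.16 degrees, less where a joint would pass 70% of its speed; a pose out of reach is approached as far as the arm can. A call with a gripper value outside its range is refused whole. The fingers move at their own pace and stop on an object; the grip force is fixed at half the most. Time passes only in rows, so rows that repeat a pose let the fingers close. It gives the time, the measured TCP pose, the force and the opening at its end, in the units of the state.
- readout.get_obs(): the state, without advancing time (a new reading comes with each control period).
- grab_frame(name): name is "side" or "top" or "wrist"; returns a dict with "pixels" (384x512x3 uint8, blue, green, red), "fx", "fy", "cx", "cy" (pixels), "R" (3x3) and "t" (3): a world point X has camera coordinates R X + t. Camera axes: x right, y down, z forward; pixel columns grow to the right and rows downward; lengths in mm; the calibration is good to about 2 mm. A picture is of the moment at which its call begins. There is no depth.
- env.finish_job(): hands the job in, once; it reports no verdict.
The state is a dict: "clock": time; "qpos": joint angles; "joint_vel": joint speeds; "tau": joint torques, N m; "eef_pos": TCP position; "tool_rot": TCP orientation; "force": force on the tool from outside, world axes, zero at the start; "wrist_torque": the same for the moment, N m; "gripper_width": finger opening in mm.
Only numpy, scipy, OpenCV 4.12 (cv2) and the standard library are available. Lean on these libraries where they do the work, as an engineer would, in place of code of your own. Each camera call takes 0.05 s, during which the arm holds its last target. There are 200 camera calls.

## Working session

There is one attempt and no reset: what is moved stays moved. The work goes in short steps, Python scripts to look and compute and a tool call to move; the robot and the scene stay as the last step left them, time stands still between calls to the robot, and variables do not carry over. Pictures are saved under pics/ and viewed, about 8 in all and at most 12, crops included, and the job is handed in when it is done.

Besides the shell and the picture viewer there is one more tool, called after "Request:" as name([rows], argument=value, ...), one row to a line, values as JSON. move_arm: Moves the arm, as the interface text tells. Its arguments: {"type":"object","properties":{"targets":{"type":"array","items":{"type":"object","properties":{"fingers":{"type":"number"},"dx":{"type":"number"},"dy":{"type":"number"},"dz":{"type":"number"},"ax":{"type":"number"},"ay":{"type":"number"},"az":{"type":"number"}}}}},"required":["targets"]}

```bash
mkdir -p pics; ls; cat > h.py <<'E'
import numpy as np, cv2
from bench import readout, grab_frame, env
def cast(f,u,v,z):
    R=np.array(f["R"]);t=np.array(f["t"]).ravel()
    d=R.T@np.array([(u-f["cx"])/f["fx"],(v-f["cy"])/f["fy"],1.]);c=-R.T@t
    return c+d*(z-c[2])/d[2]
def proj(f,X):
    p=np.array(f["R"])@np.array(X,float)+np.array(f["t"]).ravel()
    return f["fx"]*p[0]/p[2]+f["cx"],f["fy"]*p[1]/p[2]+f["cy"]
E
python3 - <<'E'
from h import *
a=grab_frame("top");b=grab_frame("side")
np.save("top.npy",a,allow_pickle=True);np.save("side.npy",b,allow_pickle=True)
cv2.imwrite("pics/top1.png",cv2.resize(a["pixels"],(800,600)));cv2.imwrite("pics/side1.png",cv2.resize(b["pixels"],(800,600)))
for f in(a,b):print(f["fx"],-np.array(f["R"]).T@np.array(f["t"]).ravel(),np.round(f["R"],3).tolist())
print(readout.get_obs())
E
```

```text
pics
411.98963104772645 [4.14821440e+02 3.45070029e-01 1.19415697e+03] [[0.014, -1.0, -0.003], [-0.992, -0.014, -0.122], [0.122, 0.005, -0.992]]
435.2215724322499 [-38.82200914 911.10060471 849.19266918] [[-0.835, -0.55, 0.003], [-0.316, 0.474, -0.822], [0.451, -0.687, -0.57]]
{'clock': 0.1, 'qpos': array([-1.43662537e+00,  4.91470556e-01,  1.55937605e+00,  1.71932419e-05,
        1.09167917e+00, -1.05565600e-01]), 'joint_vel': array([ 0.00173478, -0.00152985, -0.00118705, -0.00028709,  0.00049216,
       -0.00045142]), 'tau': array([ 2.33507162e-03, -6.13623261e+01, -2.58606756e+01,  6.94225612e-02,
        4.70062438e-02, -5.97930307e-05]), 'eef_pos': array([ 148.44475459, -607.08771038,  404.24223203]), 'tool_rot': array([ 9.92824762e-01,  1.19577479e-01,  9.53200293e-07, -4.66621463e-04]), 'force': array([0.32033024, 1.03460472, 0.03313418]), 'wrist_torque': array([-0.01936113, -0.02120764,  0.00427725]), 'gripper_width': 95.23396717130719}
```

View pics/top1.png

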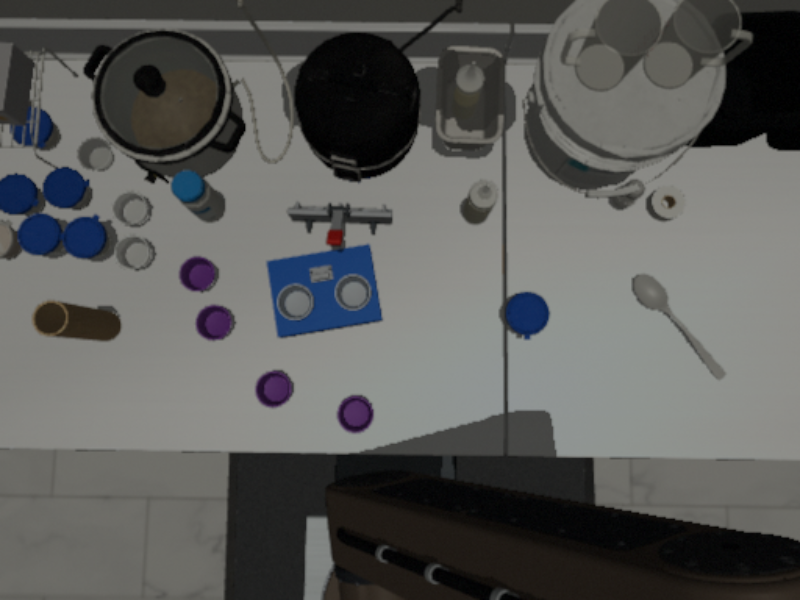

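View pics/side1.png

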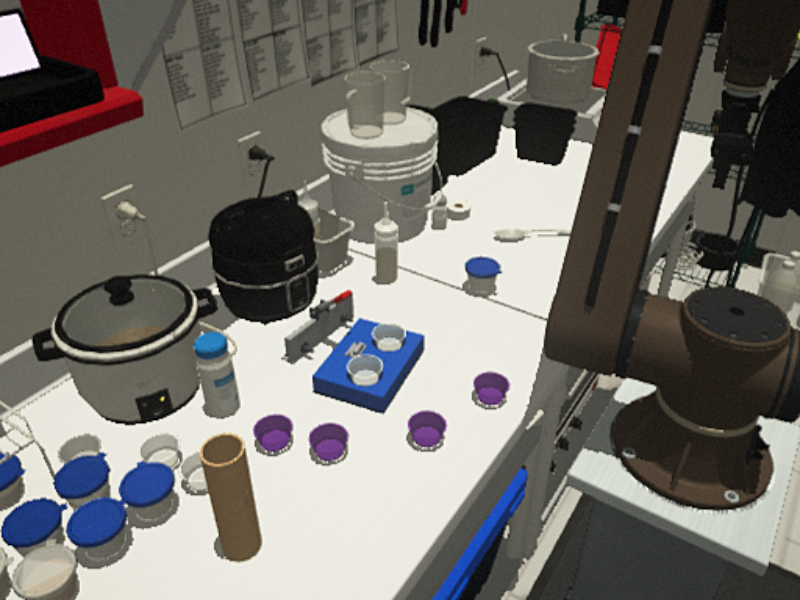

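Top view (800x600): the carrier is at (325,290) with a slight positive yaw. The dock is at (340,215) with its raised red-ended clamp at (336,238), and the shaker is at (190,190). The squeeze bottle is at (482,200) and the deli cup at (527,313). The purple cups at (275,388), (355,413), (213,322) and (198,274) are look-alikes to avoid. The carrier is the only large blue rectangle, and the clear cups sit inside it.

```bash
python3 - <<'E'
from h import *
a=np.load("top.npy",allow_pickle=True).item()
p=a["pixels"];hsv=cv2.cvtColor(p,cv2.COLOR_BGR2HSV)
m=cv2.inRange(hsv,(100,120,50),(125,255,255))
cs=[c for c in cv2.findContours(m,0,2)[0] if 160<c[:,0,0].mean()<260 and 140<c[:,0,1].mean()<230]
c=max(cs,key=cv2.contourArea);r=cv2.minAreaRect(c);bp=cv2.boxPoints(r)
P=np.array([cast(a,u,v,40) for u,v in bp]);print("carrier corners z40",P.round(1).tolist(),"c",P.mean(0).round(1))
for i in range(4):
    d=P[(i+1)%4]-P[i];print(np.linalg.norm(d).round(1),np.degrees(np.arctan2(d[1],d[0])).round(2))
# other things
for n,lo,hi in(("red",(0,150,80),(8,255,255)),("purple",(130,100,40),(160,255,255))):
    for k in cv2.findContours(cv2.inRange(hsv,lo,hi),0,2)[0]:
        if cv2.contourArea(k)>15:
            u,v=k[:,0].mean(0);print(n,u,v,cast(a,u,v,33 if n=="purple" else 110).round(0))
for n,u,v,z in(("bottle",483,188,190),("shaker",188,182,150),("deli",527,313,59),("dockL",289,207,62),("dockR",392,209,62),("dockLb",289,218,62),("dockRb",392,221,62)):
    print(n,cast(a,u*.64,v*.64,z).round(1))
b=np.load("side.npy",allow_pickle=True).item()["pixels"]
A=cv2.resize(p[115:225,160:265],(570,600),interpolation=cv2.INTER_CUBIC)
B=cv2.resize(b[175:270,170:285],(600,495),interpolation=cv2.INTER_CUBIC)
cv2.imwrite("pics/cropA.png",cv2.convertScaleAbs(A,alpha=1.5));cv2.imwrite("pics/cropB.png",B)
E
```

```text
carrier corners z40 [[604.9, 240.0, 40.0], [640.3, 53.1, 40.0], [502.2, 27.0, 40.0], [467.7, 211.3, 40.0]] c [553.8 132.8  40. ]
190.2 -79.27
140.5 -169.29
187.5 100.61
140.2 11.84
red 214.875 150.25 [641. 106. 110.]
purple 228.6764705882353 263.44117647058823 [338.  68.  33.]
purple 174.61290322580646 248.09677419354838 [378. 219.  33.]
purple 136.33333333333334 205.53333333333333 [495. 332.  33.]
purple 125.5 175.5 [581. 367.  33.]
bottle [ 704.  -135.5  190. ]
shaker [719.3 351.6 150. ]
deli [ 515.7 -230.3   59. ]
dockL [701.  196.6  62. ]
dockR [699.8  11.   62. ]
dockLb [680.8 195.9  62. ]
dockRb [677.8  10.7  62. ]
```

View pics/cropA.png

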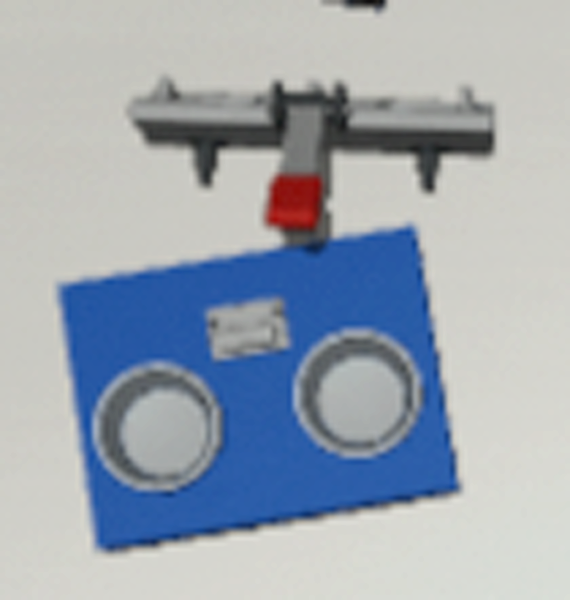

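The crop shows the dock's top front edge running from about (140,115) to (495,128). The pin tips are at (207,184) and (430,190), and the red clamp end is at (297,200). The carrier edges are clear and both cups are seated in their wells.

```bash
python3 - <<'E'
from h import *
a=np.load("top.npy",allow_pickle=True).item()
p=a["pixels"]
def C(x,y,z): return cast(a,160+x*105/570-.4,115+y*110/600-.4,z)
L,R=C(140,115,62),C(495,128,62);l,r=C(207,184,20),C(430,190,20)
for q in(L,R,l,r):print(q.round(1))
for A,B in((L,R),(l,r)):print(np.linalg.norm(A-B).round(1),np.degrees(np.arctan2(*(B-A)[:2]*[1,-1])).round(2),((A+B)/2).round(1))
pL,pR=C(205,145,20),C(430,152,20);print(pL,pR) # plate base line at pins
g=cv2.cvtColor(p,cv2.COLOR_BGR2GRAY)
for u in(180,190,198,236,245): print(u,g[128:155,u].tolist())
print("red",C(268,222,62).round(1))
# carrier edges fit by line from the mask, subpixel
hsv=cv2.cvtColor(p,cv2.COLOR_BGR2HSV)
m=cv2.inRange(hsv,(100,120,50),(125,255,255))
for n,pts in(("front",[(u,np.nonzero(m[150:,u])[0][0]+150-.5) for u in list(range(176,208))+list(range(223,233))]),("left",[(np.nonzero(m[v,160:])[0][0]+160-.5,v) for v in range(172,212)]),("right",[(np.nonzero(m[v,:265])[0][-1]+.5,v) for v in range(162,200)])):
    W=np.array([cast(a,u,v,40)[:2] for u,v in pts],np.float32);vx,vy,x,y=cv2.fitLine(W,cv2.DIST_HUBER,0,.01,.01).ravel();print(n,x,y,np.degrees(np.arctan2(vy,vx)))
E
```

```text
[691.8 195.1  62. ]
[687.5  11.1  62. ]
[665.  165.2  20. ]
[663.4  45.8  20. ]
184.0 -1.36 [689.6 103.1  62. ]
119.4 -0.78 [664.2 105.5  20. ]
[686.20268085 166.87027202  20.        ] [684.01963939  46.13536194  20.        ]
180 [130, 131, 131, 131, 131, 131, 131, 131, 132, 132, 132, 132, 133, 132, 132, 132, 132, 133, 132, 133, 133, 132, 132, 132, 132, 132, 133]
190 [123, 104, 97, 96, 87, 85, 100, 109, 98, 57, 40, 42, 40, 80, 120, 132, 133, 132, 133, 133, 133, 133, 134, 133, 132, 133, 134]
198 [132, 132, 131, 122, 102, 98, 97, 110, 106, 73, 38, 38, 35, 35, 38, 38, 36, 36, 34, 40, 52, 101, 133, 133, 133, 134, 134]
236 [133, 133, 133, 133, 127, 113, 103, 97, 107, 107, 81, 39, 40, 34, 24, 73, 104, 99, 113, 135, 135, 135, 135, 136, 136, 136, 135]
245 [134, 134, 123, 103, 104, 104, 94, 91, 103, 110, 93, 42, 38, 39, 38, 97, 134, 135, 136, 136, 136, 136, 136, 136, 136, 136, 137]
red [636.7 127.2  62. ]
front 620.01746 156.92299 -79.70699
left 535.7029 224.6749 10.312693
right 570.0661 40.128094 10.774777
```

Request:
move_arm([
  {"fingers": 1, "dx": 16, "dy": -12, "dz": 0, "ax": 0, "ay": 0, "az": -35},
  {"fingers": 1, "dx": 16, "dy": -12, "dz": 0, "ax": 0, "ay": 0, "az": -35},
  {"fingers": 1, "dx": 16, "dy": -12, "dz": 0, "ax": 0, "ay": 0, "az": -35},
  {"fingers": 1, "dx": 16, "dy": -12, "dz": 0, "ax": 0, "ay": 0, "az": -35},
  {"fingers": 1, "dx": 16, "dy": -12, "dz": 0, "ax": 0, "ay": 0, "az": -35},
])

```text
clock: 0.52
eef_pos: [276.5, -450.3, 404.6]
tool_rot: [0.91, 0.416, 0.0, -0.0]
force: [-0.1, -0.4, 0.2]
gripper_width: 95.1
```

Request:
move_arm([
  {"fingers": 1, "dx": 20, "dy": -1, "az": -35},
  {"fingers": 1, "dx": 20, "dy": -1, "az": -35},
  {"fingers": 1, "dx": 20, "dy": -1, "az": -35},
  {"fingers": 1, "dx": 20, "dy": -1, "az": -35},
  {"fingers": 1, "dx": 20, "dy": -1, "az": -35},
])

```text
validation failed for argument at $.ta...
```

Request:
move_arm([
  {"fingers": 1, "dx": 20, "dy": -1, "dz": 0, "ax": 0, "ay": 0, "az": -35},
  {"fingers": 1, "dx": 20, "dy": -1, "dz": 0, "ax": 0, "ay": 0, "az": -35},
  {"fingers": 1, "dx": 20, "dy": -1, "dz": 0, "ax": 0, "ay": 0, "az": -35},
  {"fingers": 1, "dx": 20, "dy": -1, "dz": 0, "ax": 0, "ay": 0, "az": -35},
  {"fingers": 1, "dx": 20, "dy": -1, "dz": 0, "ax": 0, "ay": 0, "az": -35},
])

```text
clock: 0.93
eef_pos: [400.9, -293.3, 404.7]
tool_rot: [0.742, 0.67, 0.0, -0.0]
force: [1.0, 0.1, 0.3]
gripper_width: 95.0
```

Request:
move_arm([
  {"fingers": 1, "dx": 19.5, "dy": 3.9, "dz": 0, "ax": 0, "ay": 0, "az": -5.3},
  {"fingers": 1, "dx": 19.5, "dy": 3.9, "dz": 0, "ax": 0, "ay": 0, "az": -5.3},
  {"fingers": 1, "dx": 19.5, "dy": 3.9, "dz": 0, "ax": 0, "ay": 0, "az": -5.3},
  {"fingers": 1, "dx": 19.5, "dy": 3.9, "dz": 0, "ax": 0, "ay": 0, "az": -5.3},
  {"fingers": 1, "dx": 19.5, "dy": 3.9, "dz": 0, "ax": 0, "ay": 0, "az": -5.3},
])

```text
clock: 1.35
eef_pos: [460.0, -103.4, 404.7]
tool_rot: [0.713, 0.701, 0.0, -0.0]
force: [0.4, -0.7, 0.0]
gripper_width: 95.1
```

Request:
move_arm([
  {"fingers": 1, "dx": 20, "dy": 4, "dz": 0, "ax": 0, "ay": 0, "az": 0},
  {"fingers": 1, "dx": 20, "dy": 4, "dz": 0, "ax": 0, "ay": 0, "az": 0},
  {"fingers": 1, "dx": 20, "dy": 4, "dz": 0, "ax": 0, "ay": 0, "az": 0},
  {"fingers": 1, "dx": 20, "dy": 4, "dz": 0, "ax": 0, "ay": 0, "az": 0},
  {"fingers": 1, "dx": 20, "dy": 4, "dz": 0, "ax": 0, "ay": 0, "az": 0},
])

```text
clock: 1.77
eef_pos: [503.1, 95.7, 404.6]
tool_rot: [0.713, 0.701, -0.0, -0.0]
force: [0.7, -0.9, 0.5]
gripper_width: 95.2
```

Request:
move_arm([
  {"fingers": 1, "dx": 17.5, "dy": 4.5, "dz": 0, "ax": 0, "ay": 0, "az": 0},
  {"fingers": 1, "dx": 17.5, "dy": 4.5, "dz": 0, "ax": 0, "ay": 0, "az": 0},
  {"fingers": 1, "dx": 17.5, "dy": 4.5, "dz": 0, "ax": 0, "ay": 0, "az": 0},
  {"fingers": 1, "dx": 17.5, "dy": 4.5, "dz": 0, "ax": 0, "ay": 0, "az": 0},
  {"fingers": 1, "dx": 17.5, "dy": 4.5, "dz": 0, "ax": 0, "ay": 0, "az": 0},
])

```text
clock: 2.18
eef_pos: [551.5, 271.9, 404.1]
tool_rot: [0.712, 0.702, 0.0, -0.0]
force: [-0.2, -0.8, 0.2]
gripper_width: 95.5
```

Request:
move_arm([
  {"fingers": 1, "dx": 0, "dy": 0, "dz": 4, "ax": 0, "ay": 0, "az": 0},
  {"fingers": 1, "dx": 0, "dy": 0, "dz": 8, "ax": 0, "ay": 0, "az": 0},
  {"fingers": 1, "dx": 0, "dy": 0, "dz": 12, "ax": 0, "ay": 0, "az": 0},
  {"fingers": 1, "dx": 0, "dy": 0, "dz": 16, "ax": 0, "ay": 0, "az": 0},
  {"fingers": 1, "dx": 0, "dy": 0, "dz": 19, "ax": 0, "ay": 0, "az": 0},
])

```text
clock: 2.6
eef_pos: [550.3, 266.9, 211.5]
tool_rot: [0.713, 0.701, -0.001, -0.001]
force: [1.0, -0.2, -0.6]
gripper_width: 95.1
```

```bash
python3 - <<'E'
from h import *
s=grab_frame("side");w=grab_frame("wrist");np.save("w1.npy",w,allow_pickle=True)
cv2.imwrite("pics/v3.png",np.hstack([cv2.resize(s["pixels"][120:300,120:330],(400,343)),cv2.resize(w["pixels"],(400,343))]))
print(readout.get_obs()["eef_pos"],readout.get_obs()["force"])
E
```

```text
[550.08872813 266.76361422 210.14389653] [-0.17378246 -0.51844124  0.93093084]
```

View pics/v3.png

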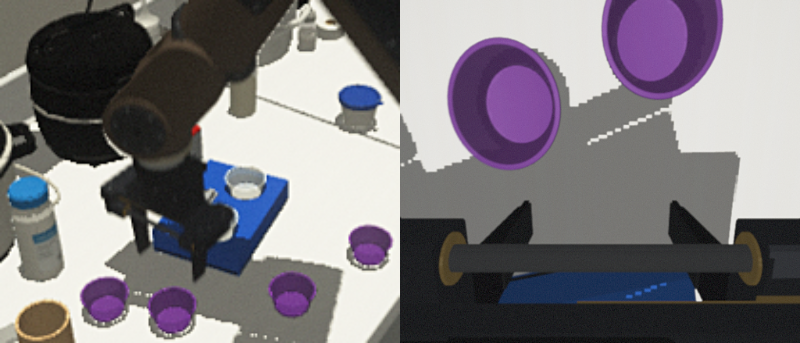

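Side view: the fingers stand beside the carrier's left face and clear of the purple cups. I'll push it in -y with the two fingers to square it.

Request:
move_arm([
  {"fingers": 1, "dx": -0.5, "dy": 0, "dz": 0.4, "ax": 0, "ay": 0, "az": 0},
  {"fingers": 1, "dx": -1, "dy": 0, "dz": 0.6, "ax": 0, "ay": 0, "az": 0},
  {"fingers": 1, "dx": -1.5, "dy": 0, "dz": 0.6, "ax": 0, "ay": 0, "az": 0},
  {"fingers": 1, "dx": -2, "dy": 0, "dz": 0.6, "ax": 0, "ay": 0, "az": 0},
  {"fingers": 1, "dx": -2.4, "dy": 0, "dz": 0.6, "ax": 0, "ay": 0, "az": 0},
])

```text
clock: 3.12
eef_pos: [551.1, 243.0, 210.3]
tool_rot: [0.713, 0.701, 0.001, 0.001]
force: [1.7, 4.7, 2.5]
gripper_width: 95.4
```

Request:
move_arm([
  {"fingers": 1, "dx": -0.5, "dy": 0, "dz": 0, "ax": 0, "ay": 0, "az": 0},
  {"fingers": 1, "dx": -1, "dy": 0, "dz": 0, "ax": 0, "ay": 0, "az": 0},
  {"fingers": 1, "dx": -1.5, "dy": 0, "dz": 0, "ax": 0, "ay": 0, "az": 0},
  {"fingers": 1, "dx": -2, "dy": 0, "dz": 0, "ax": 0, "ay": 0, "az": 0},
  {"fingers": 1, "dx": -2.4, "dy": 0, "dz": 0, "ax": 0, "ay": 0, "az": 0},
])

```text
clock: 3.53
eef_pos: [550.9, 219.4, 210.2]
tool_rot: [0.713, 0.701, 0.002, 0.001]
force: [2.8, 6.3, 3.5]
gripper_width: 94.9
```

```bash
cat > m.py <<'E'
from h import *
def meas(save=None,z=40):
    a=grab_frame("top");p=a["pixels"];hsv=cv2.cvtColor(p,cv2.COLOR_BGR2HSV)
    m=cv2.inRange(hsv,(100,120,40),(125,255,255))
    m[:125]=0;m[235:]=0;m[:,:140]=0;m[:,285:]=0
    if save: cv2.imwrite(save,cv2.convertScaleAbs(cv2.resize(p[100:240,150:290],(600,600),interpolation=cv2.INTER_CUBIC),alpha=1.5))
    return a,m
def line(a,pts,z=40):
    W=np.array([cast(a,u,v,z)[:2] for u,v in pts],np.float32);vx,vy,x,y=cv2.fitLine(W,cv2.DIST_HUBER,0,.01,.01).ravel();return x,y,np.degrees(np.arctan2(vy,vx))
E
python3 - <<'E'
from m import *
a,m=meas("pics/c4.png");print(readout.get_obs()["eef_pos"],readout.get_obs()["force"])
c=max(cv2.findContours(m,0,2)[0],key=cv2.contourArea);P=cv2.approxPolyDP(c,3,True)[:,0]
for q in P:print(q,cast(a,*q,40).round(0))
E
```

```text
[550.82379681 218.84070708 210.09632244] [1.65192178 3.15945307 2.63494462]
[247 163] [620.  21.  40.]
[187 167] [606. 191.  40.]
[188 186] [552. 187.  40.]
[203 183] [561. 144.  40.]
[210 197] [522. 124.  40.]
[201 207] [493. 148.  40.]
[188 204] [501. 185.  40.]
[184 214] [473. 195.  40.]
[251 211] [484.   8.  40.]
```

View pics/c4.png

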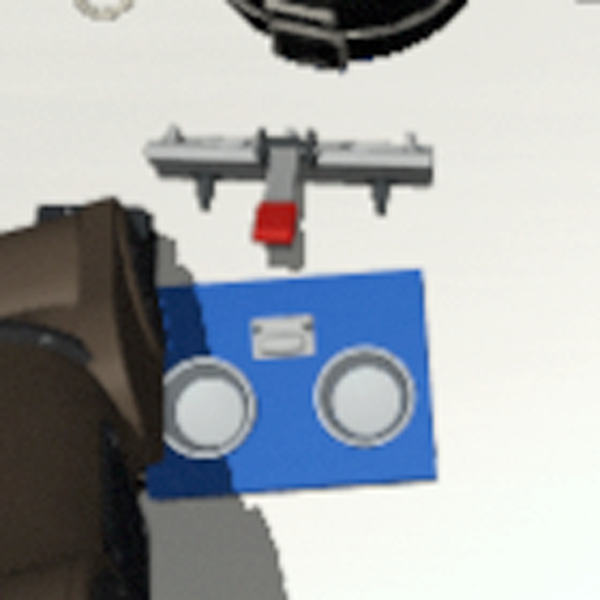

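The crop shows the carrier turned to about +5° with its right edge at mid y≈14. The cups are seated and the front is clear of the pins. One more small nudge, then back off and measure.

Request:
move_arm([
  {"fingers": 1, "dx": -0.3, "dy": 0, "dz": 0, "ax": 0, "ay": 0, "az": 0},
  {"fingers": 1, "dx": -0.5, "dy": 0, "dz": 0, "ax": 0, "ay": 0, "az": 0},
  {"fingers": 1, "dx": -0.5, "dy": 0, "dz": 0, "ax": 0, "ay": 0, "az": 0},
  {"fingers": 1, "dx": 1.5, "dy": 0, "dz": 0, "ax": 0, "ay": 0, "az": 0},
  {"fingers": 1, "dx": 3.5, "dy": 0, "dz": 0, "ax": 0, "ay": 0, "az": 0},
])

```text
clock: 4.0
eef_pos: [551.0, 254.0, 209.2]
tool_rot: [0.714, 0.7, -0.0, 0.0]
force: [-0.3, -0.7, -0.8]
gripper_width: 95.2
```

Request:
move_arm([
  {"fingers": 1, "dx": 0, "dy": 0, "dz": -4, "ax": 0, "ay": 0, "az": 0},
  {"fingers": 1, "dx": 0, "dy": 0, "dz": -8, "ax": 0, "ay": 0, "az": 0},
  {"fingers": 1, "dx": 0, "dy": 0, "dz": -12, "ax": 0, "ay": 0, "az": 0},
  {"fingers": 1, "dx": 0, "dy": -3, "dz": -12, "ax": 0, "ay": 0, "az": 7},
  {"fingers": 1, "dx": 0, "dy": -7, "dz": -12, "ax": 0, "ay": 0, "az": 14},
])

```text
clock: 4.42
eef_pos: [481.4, 255.2, 331.0]
tool_rot: [0.795, 0.606, 0.003, 0.001]
force: [-0.9, 1.3, -1.5]
gripper_width: 95.2
```

Request:
move_arm([
  {"fingers": 1, "dx": -3, "dy": -1, "dz": 0, "ax": 0, "ay": 0, "az": 7},
  {"fingers": 1, "dx": -6, "dy": -1, "dz": 0, "ax": 0, "ay": 0, "az": 14},
  {"fingers": 1, "dx": -9, "dy": -1, "dz": 0, "ax": 0, "ay": 0, "az": 21},
  {"fingers": 1, "dx": -12, "dy": -1, "dz": 0, "ax": 0, "ay": 0, "az": 28},
  {"fingers": 1, "dx": -15.5, "dy": -1, "dz": 0, "ax": 0, "ay": 0, "az": 35},
])

```text
clock: 4.83
eef_pos: [430.3, 107.5, 329.1]
tool_rot: [0.94, 0.34, 0.0, 0.0]
force: [1.5, -1.1, 0.5]
gripper_width: 95.0
```

Request:
move_arm([
  {"fingers": 1, "dx": 0, "dy": 0, "dz": 0, "ax": 0, "ay": 0, "az": 7},
  {"fingers": 1, "dx": 0, "dy": 0, "dz": 0, "ax": 0, "ay": 0, "az": 14},
  {"fingers": 1, "dx": 0, "dy": 0, "dz": 0, "ax": 0, "ay": 0, "az": 21},
  {"fingers": 1, "dx": 0, "dy": 0, "dz": 0, "ax": 0, "ay": 0, "az": 28},
  {"fingers": 1, "dx": 0, "dy": 0, "dz": 0, "ax": 0, "ay": 0, "az": 35},
])

```text
clock: 5.25
eef_pos: [430.8, 108.1, 329.0]
tool_rot: [0.999, 0.041, -0.0, 0.0]
force: [-0.1, 0.3, -0.1]
gripper_width: 95.2
```

```bash
python3 - <<'E'
from m import *
a,m=meas("pics/c5.png");o=readout.get_obs();q=o["tool_rot"];print(o["eef_pos"],np.degrees(2*np.arctan2(q[1],q[0])))
c=max(cv2.findContours(m,0,2)[0],key=cv2.contourArea);P=cv2.boxPoints(cv2.minAreaRect(c))
for q in P:print(q,cast(a,*q,40).round(1))
g=np.array([cast(a,*q,40) for q in P]).mean(0);print(g)
E
```

```text
[430.86583017 108.17413514 329.01250737] 4.140756393500734
[183.42761 166.97964] [606.3 201.3  40. ]
[249.94345 163.81223] [618.   12.6  40. ]
[252.27829 212.8439 ] [478.9   4.   40. ]
[185.76245 216.01132] [467.4 190.   40. ]
[542.64380955 101.98357595  40.        ]
```

View pics/c5.png

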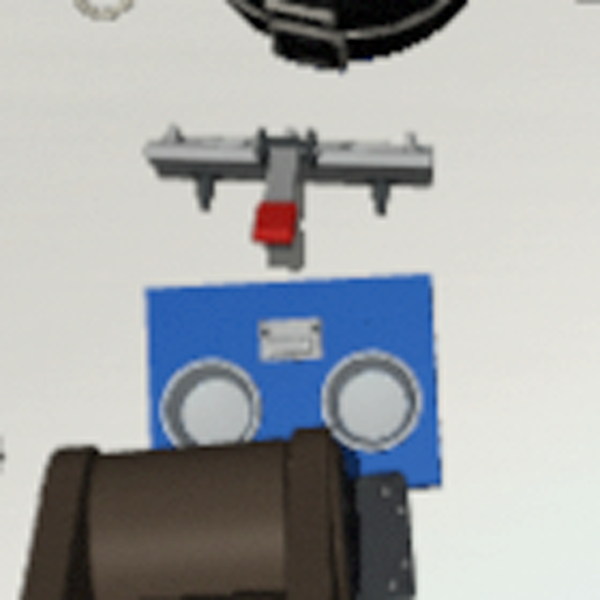

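The carrier is at about +3.5° and roughly 5-6 mm too far to -y, with its cups fine and the front clear. I'll drop behind it, square it with a rear two-finger push, then steer +y by friction during the push.

Request:
move_arm([
  {"fingers": 1, "dx": 0, "dy": 0, "dz": 4, "ax": 0, "ay": 0, "az": 5.2},
  {"fingers": 1, "dx": 0, "dy": 0, "dz": 8, "ax": 0, "ay": 0, "az": 5.2},
  {"fingers": 1, "dx": 0, "dy": 0, "dz": 11, "ax": 0, "ay": 0, "az": 5.2},
  {"fingers": 1, "dx": 0, "dy": 0, "dz": 12.3, "ax": 0, "ay": 0, "az": 5.2},
  {"fingers": 1, "dx": 1.5, "dy": 0, "dz": 12.3, "ax": 0, "ay": 0, "az": 5.2},
])

```text
clock: 5.72
eef_pos: [443.9, 109.5, 203.0]
tool_rot: [1.0, 0.0, -0.004, 0.0]
force: [0.4, -0.4, -0.2]
gripper_width: 95.4
```

Request:
move_arm([
  {"fingers": 1, "dx": 0.6, "dy": 0, "dz": 0, "ax": 0, "ay": 0, "az": 0},
  {"fingers": 1, "dx": 1.2, "dy": 0, "dz": 0, "ax": 0, "ay": 0, "az": 0},
  {"fingers": 1, "dx": 1.8, "dy": 0, "dz": 0, "ax": 0, "ay": 0, "az": 0},
  {"fingers": 1, "dx": 2.4, "dy": 0, "dz": 0, "ax": 0, "ay": 0, "az": 0},
  {"fingers": 1, "dx": 3, "dy": 0, "dz": 0, "ax": 0, "ay": 0, "az": 0},
])

```text
clock: 6.13
eef_pos: [476.1, 109.7, 206.1]
tool_rot: [1.0, -0.001, -0.0, 0.0]
force: [-7.3, -0.3, 5.8]
gripper_width: 94.9
```

```bash
cat > k.py <<'E'
from m import *
import sys
a,m=meas(sys.argv[1] if len(sys.argv)>1 else None);o=readout.get_obs();q=o["tool_rot"];print(o["eef_pos"].round(1),np.degrees(2*np.arctan2(q[1],q[0])).round(2),o["force"].round(1))
us=[u for u in range(190,246) if not 208<u<222]
pf=[(u,np.nonzero(m[:,u])[0][0]-.5) for u in us]
f=line(a,pf);vs=np.nonzero(m[:,246])[0];vr=range(vs[0]+3,vs[0]+28)
r=line(a,[(np.nonzero(m[v])[0][-1]+.5,v) for v in vr]);l=line(a,[(np.nonzero(m[v])[0][0]-.5,v) for v in range(vs[0]+5,vs[0]+18)])
print("front",f,"right",r,"left",l)
E
python3 k.py
```

```text
[477.1 109.7 206.2] -0.15 [-0.7  0.4  0.7]
front (np.float32(624.81213), np.float32(85.086365), np.float32(89.48172)) right (np.float32(571.1463), np.float32(4.679557), np.float32(0.80783904)) left (np.float32(586.54755), np.float32(191.94302), np.float32(1.9319707))
```

```bash
python3 - <<'E'
from h import *
a=np.load("top.npy",allow_pickle=True).item();g=cv2.cvtColor(a["pixels"],cv2.COLOR_BGR2GRAY).astype(float)
for v in range(140,152):
    o=[]
    for lo,hi in((192,206),(232,246)):
        w=np.clip(128-g[v,lo:hi],0,None);o+= [(w*np.arange(lo,hi)).sum()/max(w.sum(),1e-6),w.sum()]
    L,R=cast(a,o[0],v,20),cast(a,o[2],v,20);print(v,np.round(o,1),L[:2].round(1),R[:2].round(1),((L+R)/2)[1].round(1))
E
```

```text
140 [ 198.4 1288.   238.5 1242. ] [689.8 163.9] [691.3  47.1] 105.5
141 [ 198.7 1175.   238.5 1285. ] [686.8 163. ] [688.4  47. ] 105.0
142 [ 198.4  642.   238.6 1333. ] [683.8 163.8] [685.4  46.8] 105.3
143 [197.5 378.  238.5 700. ] [680.8 166.3] [682.4  46.9] 106.6
144 [197.5 375.  238.4 359. ] [677.8 166.3] [679.5  47.2] 106.7
145 [197.5 355.  238.3 362. ] [674.9 166.1] [676.5  47.4] 106.8
146 [197.5 281.  238.3 303. ] [671.9 166.2] [673.5  47.3] 106.7
147 [197.3 223.  238.4 238. ] [668.9 166.4] [670.6  47. ] 106.7
148 [197.4 178.  238.3 221. ] [666.  166.1] [667.6  47.2] 106.7
149 [197.5  57.  238.4 191. ] [663.  165.7] [664.6  46.8] 106.3
150 [  0.    0.  238.6  53. ] [652.3 740.3] [661.7  46.4] 393.3
151 [0. 0. 0. 0.] [649.3 740. ] [649.3 740. ] 740.0
```

Request:
move_arm([
  {"fingers": 1, "dx": 0.7, "dy": -0.1, "dz": 0, "ax": 0, "ay": 0, "az": 0.5},
  {"fingers": 1, "dx": 1.3, "dy": -0.3, "dz": 0, "ax": 0, "ay": 0, "az": 0.5},
  {"fingers": 1, "dx": 1.9, "dy": -0.5, "dz": 0, "ax": 0, "ay": 0, "az": 0.5},
  {"fingers": 1, "dx": 2.5, "dy": -0.7, "dz": 0, "ax": 0, "ay": 0, "az": 0.5},
  {"fingers": 1, "dx": 2.9, "dy": -0.8, "dz": 0, "ax": 0, "ay": 0, "az": 0.5},
])

```text
clock: 6.6
eef_pos: [505.2, 117.6, 206.0]
tool_rot: [1.0, -0.006, -0.0, 0.0]
force: [-7.1, -1.5, 5.6]
gripper_width: 94.7
```

```bash
python3 k.py pics/c6.png
```

```text
[505.7 117.7 206. ] -0.67 [-1.7  0.8  1.6]
front (np.float32(653.754), np.float32(85.73554), np.float32(89.47282)) right (np.float32(603.9699), np.float32(10.81624), np.float32(0.8418959)) left (np.float32(617.219), np.float32(198.09903), np.float32(-2.160717))
```

View pics/c6.png

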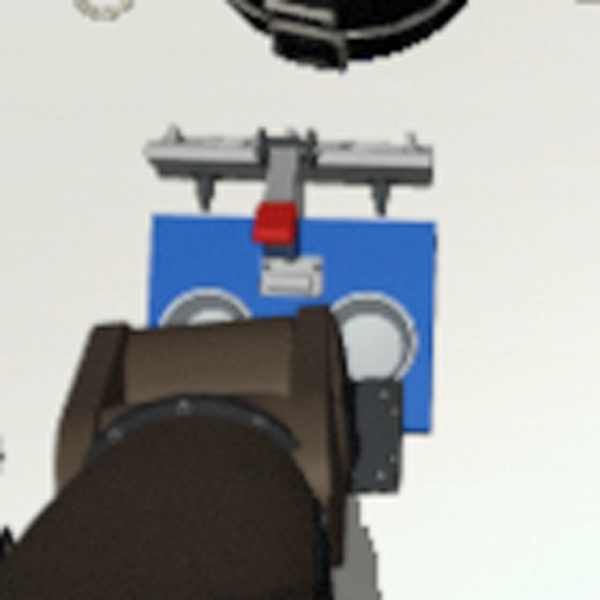

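Friction steering worked. The carrier is square to under 1°, the centre is about 2.5 mm short in +y, and the front edge at (152,214)-(437,222) is just shy of the pin tips. I'll continue onto the pins with a small +y component.

Request:
move_arm([
  {"fingers": 1, "dx": 0.5, "dy": -0.1, "dz": 0, "ax": 0, "ay": 0, "az": 0},
  {"fingers": 1, "dx": 0.9, "dy": -0.25, "dz": 0, "ax": 0, "ay": 0, "az": 0},
  {"fingers": 1, "dx": 1.3, "dy": -0.25, "dz": 0, "ax": 0, "ay": 0, "az": 0},
  {"fingers": 1, "dx": 1.7, "dy": -0.25, "dz": 0, "ax": 0, "ay": 0, "az": 0},
  {"fingers": 1, "dx": 2.0, "dy": -0.25, "dz": 0, "ax": 0, "ay": 0, "az": 0},
])

```text
clock: 7.07
eef_pos: [525.0, 119.9, 205.9]
tool_rot: [1.0, -0.006, -0.0, 0.0]
force: [-6.7, 0.2, 4.0]
gripper_width: 95.1
```

```bash
python3 k.py
```

```text
[525.6 119.9 205.8] -0.65 [-3.1  0.4  1.1]
front (np.float32(674.41376), np.float32(103.64826), np.float32(89.3291)) right (np.float32(622.9718), np.float32(12.514109), np.float32(-2.0593095)) left (np.float32(641.19275), np.float32(199.49203), np.float32(1.9671642))
```

Request:
move_arm([
  {"fingers": 1, "dx": 0.4, "dy": 0, "dz": 0, "ax": 0, "ay": 0, "az": 0},
  {"fingers": 1, "dx": 0.7, "dy": 0, "dz": 0, "ax": 0, "ay": 0, "az": 0},
  {"fingers": 1, "dx": 0.9, "dy": 0, "dz": 0, "ax": 0, "ay": 0, "az": 0},
  {"fingers": 1, "dx": 1.1, "dy": 0, "dz": 0, "ax": 0, "ay": 0, "az": 0},
  {"fingers": 1, "dx": 1.3, "dy": 0, "dz": 0, "ax": 0, "ay": 0, "az": 0},
])

```text
clock: 7.53
eef_pos: [536.7, 119.8, 205.7]
tool_rot: [1.0, -0.006, -0.003, 0.0]
force: [-23.2, 1.8, 18.6]
gripper_width: 95.2
```

Request:
move_arm([
  {"fingers": 1, "dx": 0.1, "dy": 0, "dz": 0, "ax": 0, "ay": 0, "az": 0},
  {"fingers": 1, "dx": 0.2, "dy": 0, "dz": 0, "ax": 0, "ay": 0, "az": 0},
])

```text
clock: 7.7
eef_pos: [537.4, 119.9, 205.7]
tool_rot: [1.0, -0.006, -0.005, 0.0]
force: [-27.8, 1.0, 22.9]
gripper_width: 95.1
```

```bash
python3 k.py; python3 - <<'E'
from h import *
t=grab_frame("top");s=grab_frame("side");w=grab_frame("wrist")
A=cv2.resize(t["pixels"][125:195,175:255],(400,350),interpolation=3);A=cv2.convertScaleAbs(A,alpha=1.5)
B=cv2.resize(s["pixels"][170:270,160:280],(400,350),interpolation=3)
cv2.imwrite("pics/c7.png",np.hstack([A,B]))
E
```

```text
[537.4 119.9 205.7] -0.66 [-24.    1.5  18.4]
front (np.float32(688.5998), np.float32(116.88213), np.float32(89.422485)) right (np.float32(646.9731), np.float32(11.44817), np.float32(0.84189856)) left (np.float32(654.25104), np.float32(199.94037), np.float32(1.966485))
```

View pics/c7.png

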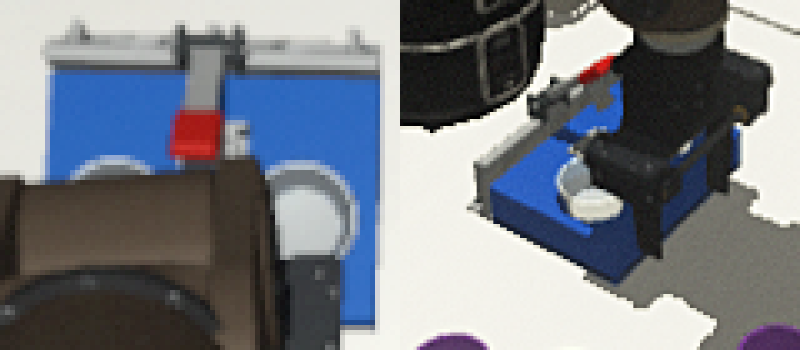

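Both views show blue meeting the grey plate with no gap (front at x≈688.6). Yaw is -0.6°, the edges are centred about y≈106, and the cups are upright. The contact force is 24-28 N, so the carrier is home. Next: back off, lift, close the fingers and move above the clamp.

Request:
move_arm([
  {"fingers": 1, "dx": -2.5, "dy": 0, "dz": 0, "ax": 0, "ay": 0, "az": 0},
  {"fingers": 1, "dx": -4, "dy": 0, "dz": -3, "ax": 0, "ay": 0, "az": 0},
  {"fingers": -1, "dx": -4, "dy": 0, "dz": -7, "ax": 0, "ay": 0, "az": 0},
  {"fingers": -1, "dx": -4, "dy": 0.5, "dz": -11, "ax": 0, "ay": 0, "az": 0},
  {"fingers": -1, "dx": -4, "dy": 1.2, "dz": -15, "ax": 0, "ay": 0, "az": 0},
])

```text
clock: 8.32
eef_pos: [500.0, 108.3, 357.8]
tool_rot: [1.0, -0.005, 0.001, -0.0]
force: [1.4, -0.1, -0.3]
gripper_width: 80.5
```

Request:
move_arm([
  {"fingers": -1, "dx": 0, "dy": 0, "dz": -3, "ax": 0, "ay": 0, "az": 0},
  {"fingers": -1, "dx": 0, "dy": 0, "dz": -3, "ax": 0, "ay": 0, "az": 0},
  {"fingers": -1, "dx": 0, "dy": 0, "dz": -3, "ax": 0, "ay": 0, "az": 0},
  {"fingers": -1, "dx": 0, "dy": 0, "dz": -3, "ax": 0, "ay": 0, "az": 0},
])

```text
clock: 8.65
eef_pos: [500.0, 108.2, 385.3]
tool_rot: [1.0, -0.006, 0.0, 0.0]
force: [-0.0, 0.4, -0.1]
gripper_width: 53.8
```

```bash
cat > r.py <<'E'
from m import *
ps=[]
for n in("top","side"):
    a=grab_frame(n);h=cv2.cvtColor(a["pixels"],cv2.COLOR_BGR2HSV);m=cv2.inRange(h,(0,150,80),(8,255,255));x=(160,260,120,200) if n=="top" else (195,260,160,240)
    q=np.zeros_like(m);q[x[2]:x[3],x[0]:x[1]]=m[x[2]:x[3],x[0]:x[1]];M=cv2.moments(q,True)
    if M["m00"]<4: print(n,"no red");continue
    u,v=M["m10"]/M["m00"],M["m01"]/M["m00"];R=np.array(a["R"]);ps.append((np.c_[R,np.array(a["t"]).ravel()],(u-a["cx"])/a["fx"],(v-a["cy"])/a["fy"]));print(n,u,v,M["m00"])
if len(ps)==2:
    X=cv2.triangulatePoints(ps[0][0],ps[1][0],np.array(ps[0][1:]),np.array(ps[1][1:])).ravel();print("red",X[:3]/X[3])
E
python3 r.py; python3 k.py
```

```text
top 214.01333333333332 151.61333333333334 75.0
side 218.92307692307693 189.43589743589743 39.0
red [633.80606513 106.76168901 124.91636616]
[500.1 108.2 384.4] -0.66 [ 1.6 -0.2 -0.5]
front (np.float32(688.45013), np.float32(106.27388), np.float32(89.37467)) right (np.float32(646.9731), np.float32(11.44817), np.float32(0.84189856)) left (np.float32(654.25104), np.float32(199.94037), np.float32(1.966485))
```

Request:
move_arm([
  {"fingers": -1, "dx": 4, "dy": 0, "dz": 0, "ax": 0, "ay": 0, "az": 0},
  {"fingers": -1, "dx": 8, "dy": 0, "dz": 0, "ax": 0, "ay": 0, "az": 0},
  {"fingers": -1, "dx": 12, "dy": 0, "dz": 0, "ax": 0, "ay": 0, "az": 0},
  {"fingers": -1, "dx": 14.3, "dy": 0, "dz": 0, "ax": 0, "ay": 0, "az": 0},
  {"fingers": -1, "dx": 14.3, "dy": 0, "dz": 0, "ax": 0, "ay": 0, "az": 0},
])

```text
clock: 9.22
eef_pos: [646.6, 106.2, 383.3]
tool_rot: [1.0, -0.006, -0.0, 0.0]
force: [-0.5, -0.6, -1.0]
gripper_width: 8.3
```

Request:
move_arm([
  {"fingers": -1, "dx": 0, "dy": 0, "dz": 2, "ax": 0, "ay": 0, "az": 0},
  {"fingers": -1, "dx": 0, "dy": 0, "dz": 3.5, "ax": 0, "ay": 0, "az": 0},
  {"fingers": -1, "dx": 0, "dy": 0, "dz": 4.5, "ax": 0, "ay": 0, "az": 0},
  {"fingers": -1, "dx": 0, "dy": 0, "dz": 5.5, "ax": 0, "ay": 0, "az": 0},
  {"fingers": -1, "dx": 0, "dy": 0, "dz": 6.5, "ax": 0, "ay": 0, "az": 0},
])

```text
clock: 9.63
eef_pos: [642.9, 106.7, 319.9]
tool_rot: [1.0, -0.006, -0.0, 0.0]
force: [0.4, -0.2, 3.0]
gripper_width: 0.6
```

Request:
move_arm([
  {"fingers": -1, "dx": 0, "dy": 0, "dz": 1, "ax": 0, "ay": 0, "az": 0},
  {"fingers": -1, "dx": 0, "dy": 0, "dz": 2, "ax": 0, "ay": 0, "az": 0},
  {"fingers": -1, "dx": 0, "dy": 0, "dz": 3, "ax": 0, "ay": 0, "az": 0},
  {"fingers": -1, "dx": 0, "dy": 0, "dz": 3.8, "ax": 0, "ay": 0, "az": 0},
  {"fingers": -1, "dx": 0, "dy": 0, "dz": 4.4, "ax": 0, "ay": 0, "az": 0},
])

```text
clock: 10.05
eef_pos: [642.8, 106.6, 275.6]
tool_rot: [1.0, -0.006, -0.001, 0.0]
force: [-2.1, -0.8, 3.5]
gripper_width: 0.4
```

Request:
move_arm([
  {"fingers": -1, "dx": 0, "dy": 0, "dz": 0.3, "ax": 0, "ay": 0, "az": 0},
  {"fingers": -1, "dx": 0, "dy": 0, "dz": 0.5, "ax": 0, "ay": 0, "az": 0},
  {"fingers": -1, "dx": 0, "dy": 0, "dz": 0.5, "ax": 0, "ay": 0, "az": 0},
])

```text
clock: 10.3
eef_pos: [643.0, 106.6, 271.7]
tool_rot: [1.0, -0.006, -0.0, 0.0]
force: [-2.2, -0.0, 2.1]
gripper_width: 0.2
```

Request:
move_arm([
  {"fingers": -1, "dx": 0, "dy": 0, "dz": 0.2, "ax": 0, "ay": 0, "az": 0},
  {"fingers": -1, "dx": 0, "dy": 0, "dz": 0.3, "ax": 0, "ay": 0, "az": 0},
  {"fingers": -1, "dx": 0, "dy": 0, "dz": 0.3, "ax": 0, "ay": 0, "az": 0},
])

```text
clock: 10.55
eef_pos: [643.0, 106.6, 270.7]
tool_rot: [1.0, -0.006, 0.001, 0.0]
force: [-6.9, -0.7, 16.6]
gripper_width: 0.5
```

The force jumped to 17 N with the tip at z=80.7 mm, and the down position is 80.5 mm, so this is the hard stop. Retreat and check.

Request:
move_arm([
  {"fingers": -1, "dx": 0, "dy": 0, "dz": -3, "ax": 0, "ay": 0, "az": 0},
  {"fingers": -1, "dx": 0, "dy": 0, "dz": -7, "ax": 0, "ay": 0, "az": 0},
  {"fingers": -1, "dx": -4, "dy": 0, "dz": -11, "ax": 0, "ay": 0, "az": 0},
  {"fingers": -1, "dx": -8, "dy": 0, "dz": -15, "ax": 0, "ay": 0, "az": 0},
  {"fingers": -1, "dx": -12, "dy": 0, "dz": -17, "ax": 0, "ay": 0, "az": 0},
])

```text
clock: 10.97
eef_pos: [548.9, 107.5, 422.9]
tool_rot: [1.0, -0.006, 0.001, -0.0]
force: [0.1, -0.9, 0.6]
gripper_width: 0.6
```

Request:
move_arm([
  {"fingers": -1, "dx": -4, "dy": 0, "dz": 0, "ax": 0, "ay": 0, "az": 0},
  {"fingers": -1, "dx": -8, "dy": 0, "dz": 0, "ax": 0, "ay": 0, "az": 0},
  {"fingers": -1, "dx": -8, "dy": 4, "dz": 0, "ax": 0, "ay": 0, "az": 0},
  {"fingers": -1, "dx": -8, "dy": 8, "dz": 0, "ax": 0, "ay": 0, "az": 0},
  {"fingers": -1, "dx": -8, "dy": 12, "dz": 0, "ax": 0, "ay": 0, "az": 0},
])

```text
clock: 11.38
eef_pos: [467.4, -12.0, 421.7]
tool_rot: [1.0, -0.004, 0.001, 0.0]
force: [0.6, -0.1, 0.5]
gripper_width: 0.6
```

```bash
python3 r.py; python3 k.py; python3 - <<'E'
from h import *
t=grab_frame("top");s=grab_frame("side")
A=cv2.convertScaleAbs(cv2.resize(t["pixels"][115:215,165:265],(400,400),interpolation=3),alpha=1.5)
B=cv2.resize(s["pixels"][160:270,170:280],(400,400),interpolation=3)
cv2.imwrite("pics/c8.png",np.hstack([A,B]))
E
```

```text
top 215.45977011494253 161.94252873563218 87.0
side 224.546875 205.453125 64.0
red [615.42609743 107.18553166  74.41993505]
[468.2 -13.6 421.2] -0.9 [-0.4  0.6 -0.1]
front (np.float32(688.5003), np.float32(102.55552), np.float32(89.40006)) right (np.float32(646.9731), np.float32(11.44817), np.float32(0.84189856)) left (np.float32(654.25104), np.float32(199.94037), np.float32(1.966485))
```

View pics/c8.png

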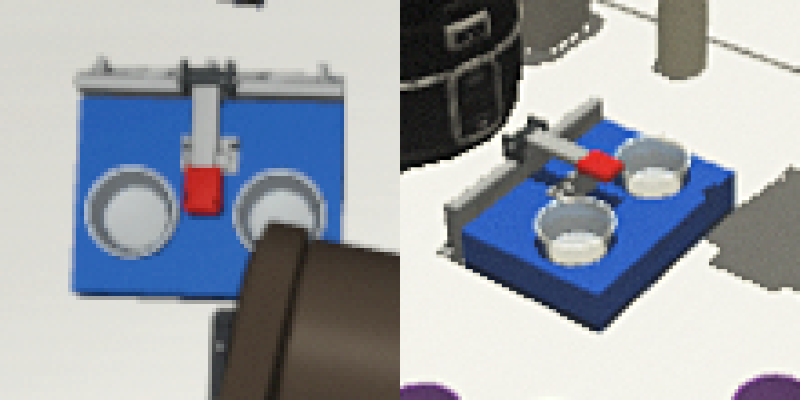

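The picture shows the clamp level with its red end at z≈74 mm, the carrier flush, both cups upright in their wells, and the robot clear. I'm handing it in.

```bash
python3 -c "
from h import *
print(env.finish_job())"
```

```text
the job is handed in; nothing more can be done
None
```

The carrier is home on both dock pins with the clamp locked down, and I handed the job in at about 11.5 s of the 61 s limit.

I nudged the carrier sideways from its left with the open fingers. That left it about 8 mm too far to the right by the time it was square. I corrected this by steering during the two-finger push from behind, which slid it onto the pins. I then pressed the clamp down with the closed fingers and backed away.

My last checks from the cameras and the force reading:
- **Carrier:** the front face is at x ≈ 688.5 mm against a plate estimated at 689 mm, with no visible gap. It is square to within about 1° and centred within about 1 mm.
- **Clamp:** it was still raised about 0.7 rad when the carrier went home. Pressing met a hard stop at 80.7 mm, against 80.5 mm expected. The red end is now level with the hinge, at about 74 mm.
- **Cups and other objects:** both cups are upright in their wells, and the robot touches nothing. I never pushed near the bottle, shaker or deli cup, but I did not re-measure where they stand.

No check failed. The left and right edge-angle fits were noisy, off by 1 to 2°, so I relied on the front edge for squareness.

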